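True up the two halves of a nest with a straightedge

TASK

Close up and true the split work nest on the index plate: bring the loose block sideways until it butts against the bolted block, and bring the steel straightedge up until it lies flat on the plate, flush against the front faces of both blocks, so that the two faces are in line. Leave the straightedge lying there across both, let go, and do not disturb the other things.

Things in the scene. Friction and masses are not known exactly. Their poses are not given: they have to be found in the camera images.
- fixed_half: Bolted half of the nest: aluminium block 60 (x) by 90 (y) by 40 high mm, two dark screw heads (3 mm high) on top; cannot move. Origin at the centre of its underside, on the plate (z = 0). Its front face (-x side, towards the robot) lies 30 mm from the origin, its left side face (+y side) 45 mm: the loose half belongs against that.
- loose_half: Loose aluminium half, 60 by 60 by 40 high mm, 0.27 to 0.55 kg, a dark empty slot on top, no screws. Origin at the centre of its underside; front face on its -x side, butting face on its -y side, each 30 mm from the origin. Starts left (+y side) of the bolted half with a gap of 20 to 55 mm, turned a little, its front 8 to 20 mm proud of (nearer the robot than) the bolted half's. Slides on the plate.
- straightedge: Flat steel straightedge, 220 long (y) by 30 wide (x) by 10 thick (z) mm, 0.35 to 0.7 kg, dark hanging hole near one end. Origin at the centre of its underside; long edges 15 mm from it at +x and -x. Starts flat on the plate in front of the halves (robot side), its middle 85 to 105 mm from the bolted half's front face, turned a little. Either long edge may be used.
- wrench: Bystander: steel wrench, 160 mm long, lying to the right (-y side) of the bolted half; origin under its middle.
- fitting: Bystander: brass hose fitting, 32 mm diameter, 46 mm high, standing behind the bolted half (+x side); origin at the centre of its underside.
- screw_tray: Bystander: open grey plastic tray, 80 by 110 by 30 mm high, behind the nest; origin at the centre of its underside.
There are look-alikes about, which are no part of the job. Leave any yellow look-alike of the loose_half alone.

How it is judged:
At the end, for the whole second after the job is handed in: Loose half on the plate against the bolted half's left side (gap under 2.5 mm, square within 0.03 rad), front faces in line within 2 mm; straightedge flat, its edge on the bolted half's front face within 2 mm, parallel within 0.015 rad, across 40 mm or more of each half; both at rest (y of loose_half in the frame of fixed_half between 0.073 and 0.0775 m and x of loose_half in the frame of fixed_half between -0.002 and 0.002 m and angle between the y axis of loose_half and the y axis of fixed_half, either way round below 0.03 rad and x of straightedge in the frame of fixed_half between -0.047 and -0.043 m and y of straightedge in the frame of fixed_half between -0.025 and 0.105 m and angle between the y axis of straightedge and the y axis of fixed_half, either way round below 0.015 rad and height (world z) of each of loose_half, straightedge below 0.003 m and angle between straightedge's own z axis and vertical below 0.05 rad and linear speed of each of straightedge, loose_half below 0.01 m/s); the robot touches nothing.
It fails at once if the wrench, the fitting or the screw tray is shifted by more than 20 mm (distance of any of wrench, fitting, screw_tray from where it was at the start of the episode above 0.02 m).
It also fails if it takes over 51 s, if anything falls off the work surface, if the arm or the gripper's body presses on something with over 40 N, if the wrist force passes 120 N, or if a joint passes its speed limit or range.

ROBOT

A 6-joint arm with a two-finger parallel gripper is mounted at the origin on the work surface. World frame = base frame: x ahead of the robot, y to its left, z up, the work surface at z = 0. Lengths are in m, angles in rad, forces in N, time in s.
With the tool pointing down it reaches from about 0.25 to 0.725 m from the base axis. Payload 4 kg.
Tool frame: the origin (TCP) lies on the centre line of the jaws, within the pads' length; the fingertips stand 14 mm ahead of it and the grasp point (between the pads) lies 5 mm behind it; z points along the fingers, x is the direction in which the jaws open and shut, and the axes are right-handed (so a half turn about z gives the same grasp; the last joint's range is limited). The gripper opens to 85 mm and grips with 20 to 120 N. Pads are 22 mm wide; open, the fingers measure 114 mm over their backs; the gripper's body (76 mm by 85 mm) begins 54 mm behind the grasp point. The pads swing forward as they close: fully open they stand 13 mm farther back than shut.
Start: joints at [-1.316, 0.241, 0.005, 1.335, 0, 1.571], TCP at [0.126, -0.484, 0.245] pointing down, gripper open.
Joint ranges: [-2.72, 2.72], [-1.05, 1.87], [-1.09, 1.28], [-1.99, 2.15], [-1.42, 1.44], [-3.14, 3.14]. Speed limits (rad/s): [2.79, 2.79, 3.14, 3.14, 3.14, 3.14].

INTERFACE

Orientations are given as a unit quaternion [x, y, z, w].
In Python, from workcell import bot gives the robot as it stands.
- The arm moves only by the tool play_rows, never from a script. Its argument "motion" is a list of rows, each an object with "fingers": the closure, from -1 (fully open) to 1 (shut), so that 0 is half open; "translation": the shift along the tool's x, y, z in cm, a list of three; "roll": the turn about the tool's z in degrees. A call has 1 to 20 rows; each row is the pose to reach, as a shift and turn from the pose commanded when the call began, along the tool's axes at that moment; what a row does not reach only later rows make up. A row lasts 1/12 s, in which the tool goes at most 41.7 mm and 7.16 degrees, less where a joint would pass 70% of its speed; a pose out of reach is approached as far as the arm can. A call with a gripper value outside its range is refused whole. The fingers move at their own pace and stop on an object; the grip force is fixed at half the most. Time passes only in rows, so rows that repeat a pose let the fingers close. It gives the time, the measured TCP pose, the force and the opening at its end, in the units of the state.
- bot.get_obs(): the state, without advancing time (a new reading comes with each control period).
- bot.camera(name): name is "scene" or "top" or "wrist"; returns a dict with "pixels" (420x560x3 uint8, red, green, blue), "intrinsics" (3x3 intrinsics, pixels), "world_to_cam" (4x4, takes a point from world to camera coordinates). Camera axes: x right, y down, z forward; pixel columns grow to the right and rows downward; lengths in m; the calibration is good to about 2 mm. A picture is of the moment at which its call begins. There is no depth.
- bot.job_done(): hands the job in, once; it reports no verdict.
The state is a dict: "clock": time; "joint_pos": joint angles; "joint_vel": joint speeds; "tau": joint torques, N m; "eef_pos": TCP position; "tool_rot": TCP orientation; "ft_force": force on the tool from outside, world axes, zero at the start; "ft_torque": the same for the moment, N m; "grip_width": finger opening in m.
Only numpy, scipy, OpenCV 4.12 (cv2) and the standard library are available. Lean on these libraries where they do the work, as an engineer would, in place of code of your own. Each camera call takes 0.05 s, during which the arm holds its last target. There are 200 camera calls.

## Working session

There is one attempt and no reset: what is moved stays moved. The work goes in short steps, Python scripts to look and compute and a tool call to move; the robot and the scene stay as the last step left them, time stands still between calls to the robot, and variables do not carry over. Pictures are saved under pics/ and viewed, about 8 in all and at most 12, crops included, and the job is handed in when it is done.

Besides the shell and the picture viewer there is one more tool, called as a command line: name --argument value ..., lists and objects as JSON in quotes. play_rows: Moves the arm, as the interface text tells. Its arguments: {"type":"object","properties":{"motion":{"type":"array","items":{"type":"object","properties":{"fingers":{"type":"number"},"translation":{"type":"array","items":{"type":"number"}},"roll":{"type":"number"}}}}},"required":["motion"]}

```bash
mkdir -p pics; ls; cat > h.py <<'E'
import numpy as np, cv2
from workcell import bot
def snap(cam,name=None):
    c=bot.camera(cam); im=np.ascontiguousarray(c["pixels"][:,:,::-1])
    if name: cv2.imwrite(f"pics/{name}.png",im)
    return im,np.array(c["intrinsics"]),np.array(c["world_to_cam"])
def ray(px,K,T,z):
    px=np.atleast_2d(np.array(px,float)); R=T[:3,:3]; o=-R.T@T[:3,3]
    d=np.c_[px,np.ones(len(px))]@np.linalg.inv(K).T@R
    return o+d*((z-o[2])/d[:,2:3])
def proj(P,K,T):
    P=np.atleast_2d(P); q=(P@T[:3,:3].T+T[:3,3])@K.T
    return q[:,:2]/q[:,2:]
E
python3 - <<'E'
from h import *
for c in("top","scene"):
    im,K,T=snap(c,c+"0"); print(c,K.tolist(),(-T[:3,:3].T@T[:3,3]).round(3),T[:3,:3].round(2).tolist())
o=bot.get_obs(); print(o)
a=cv2.imread("pics/top0.png")
E
```

```text
pics
top [[380.5489061350461, 0.0, 275.40336989643833], [0.0, 380.5489061350461, 209.6833819920299], [0.0, 0.0, 1.0]] [0.48  0.022 0.705] [[0.1, -0.99, 0.0], [-0.97, -0.1, -0.24], [0.24, 0.02, -0.97]]
scene [[416.34581765149824, 0.0, 285.6468723988125], [0.0, 416.34581765149824, 209.28009560726184], [0.0, 0.0, 1.0]] [1.009 0.303 0.618] [[-0.6, 0.8, 0.0], [0.61, 0.46, -0.64], [-0.52, -0.39, -0.76]]
{'clock': 0.1, 'joint_pos': array([-1.31600618e+00,  2.41357304e-01,  3.85885512e-03,  1.33522875e+00,
       -7.09990471e-06,  1.57078193e+00]), 'joint_vel': array([ 0.00092965, -0.00012504,  0.00364008,  0.00051182,  0.00019077,
       -0.00025633]), 'tau': array([ 5.19601599e-04, -3.73137760e+01,  2.53010023e+01,  1.08660845e-02,
        4.36176629e-05,  9.12752881e-06]), 'eef_pos': array([ 0.1258804 , -0.4833258 ,  0.24449212]), 'tool_rot': array([ 7.91219030e-01, -6.11532104e-01, -7.66034628e-04, -5.87598001e-04]), 'ft_force': array([-0.34705907, -0.30185628, -0.44180312]), 'ft_torque': array([ 0.02847915, -0.00335346, -0.02812484]), 'grip_width': 0.08532164572789841}
```

View pics/top0.png

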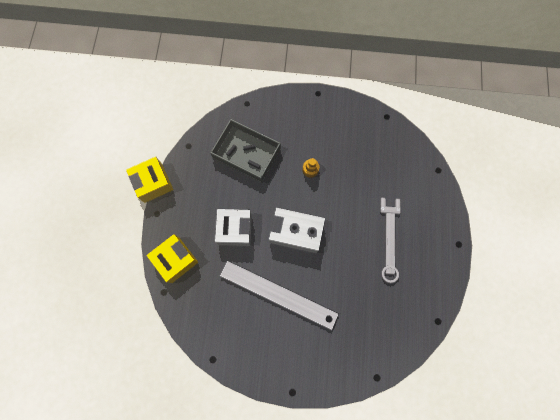

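View pics/scene0.png

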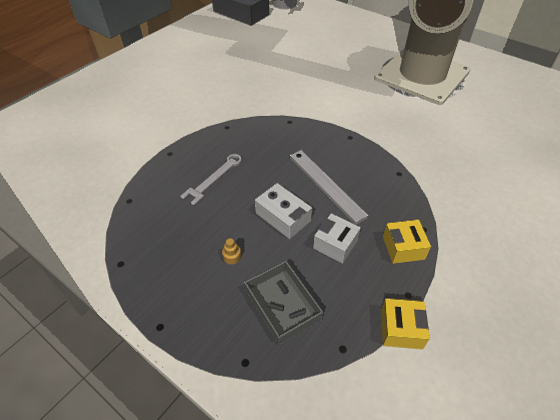

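The top view shows the loose half (white, slot) at (233,227), the fixed half (two screws) at (297,229), and the straightedge centred at (279,295) with its hole at (329,319). The yellow look-alikes are at (149,179) and (172,258). The wrench at (391,240) is the only other long steel thing. My choices are the white slotted block, the white two-screw block and the long bar.

```bash
python3 - <<'E'
from h import *
im,K,T=snap("top")
hsv=cv2.cvtColor(im,cv2.COLOR_BGR2HSV)
c=im[190:340,190:370]; cv2.imwrite("pics/crop1.png",cv2.resize(c,None,fx=4,fy=4,interpolation=cv2.INTER_CUBIC))
for y,x in((229,280),(245,297),(212,233),(225,220),(243,230),(240,300),(295,279),(285,270),(260,320),(250,290)): print((x,y),im[y,x])
m=((hsv[:,:,2]>135)&(hsv[:,:,1]<60)).astype(np.uint8)
cs,_=cv2.findContours(m,cv2.RETR_EXTERNAL,cv2.CHAIN_APPROX_NONE)
for k in cs:
    A=cv2.contourArea(k)
    if 150<A<8000:
        r=cv2.minAreaRect(k); b=cv2.boxPoints(r); print(A,np.round(r[0]),np.round(r[1],1))
        for z in(.04,.01): 
            w=ray(b,K,T,z); print(z,w[:,:2].round(4).tolist(), [round(float(np.linalg.norm(w[i]-w[(i+1)%4])),4) for i in range(4)])
E
```

```text
(280, 229) [99 98 98]
(297, 245) [200 202 203]
(233, 212) [222 222 223]
(220, 225) [223 227 226]
(230, 243) [79 81 81]
(300, 240) [223 224 225]
(279, 295) [195 194 200]
(270, 285) [196 195 199]
(320, 260) [56 54 57]
(290, 250) [61 59 61]
1284.5 [87.  8.] [ 16. 174.]
0.04 [[1.0276, 0.6534], [1.065, 0.2941], [1.0264, 0.2877], [0.9895, 0.6427]] [0.3612, 0.0391, 0.357, 0.0396]
0.01 [[1.0523, 0.6818], [1.0914, 0.3064], [1.051, 0.2996], [1.0124, 0.6707]] [0.3775, 0.0409, 0.3731, 0.0414]
```

View pics/crop1.png

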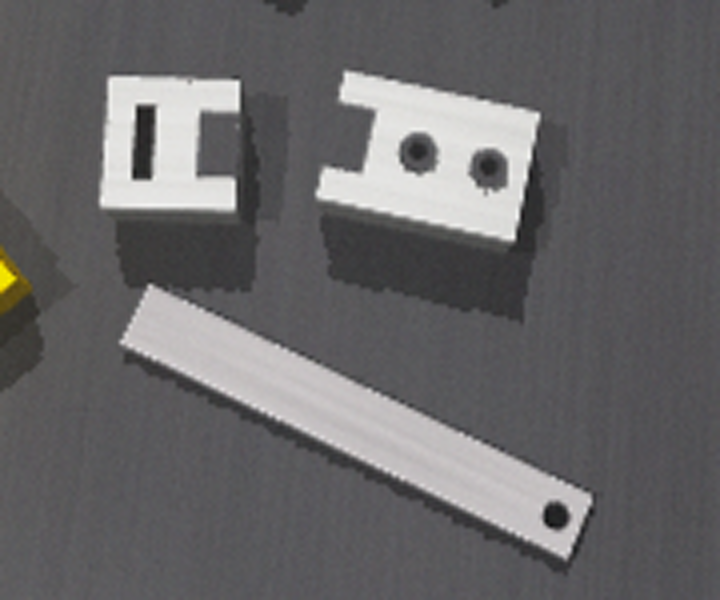

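The crop confirms the choice: loose half (slot, notch facing -y) at the upper left, two-screw half at the upper right, and the bar with its hole at the lower right.

```bash
cat >> h.py <<'E'
def rects(im,K,T,roi=None,thr=140,cam="top",pts=None):
    """white things -> dict of world centre xy, yaw of y-axis normal; upsampled mask + minAreaRect in world"""
    s=4; g=cv2.resize(im,None,fx=s,fy=s,interpolation=cv2.INTER_CUBIC)
    h=cv2.cvtColor(g,cv2.COLOR_BGR2HSV); m=((h[:,:,2]>thr)&(h[:,:,1]<50)).astype(np.uint8)*255
    if roi: 
        q=np.zeros_like(m); x0,y0,x1,y1=[v*s for v in roi]; q[y0:y1,x0:x1]=255; m&=q
    cs,_=cv2.findContours(m,cv2.RETR_EXTERNAL,cv2.CHAIN_APPROX_NONE); out=[]
    for k in cs:
        if cv2.contourArea(k)<500*s*s: continue
        px=(k[:,0,:]+.5)/s-.5
        for z in(.04,.01):
            w=ray(px,K,T,z)[:,:2]; r=cv2.minAreaRect((w*1000).astype(np.float32))
            b=cv2.boxPoints(r); L=[b[1]-b[0],b[2]-b[1]]
            # edge direction nearest y
            d=min(L,key=lambda v:abs(v[0])/np.linalg.norm(v)); d=d*np.sign(d[1])
            o=max(L,key=lambda v:abs(v[0])/np.linalg.norm(v))
            out.append(dict(z=z,c=np.array(r[0]),ly=np.linalg.norm(d),lx=np.linalg.norm(o),yaw=np.degrees(np.arctan2(-d[0],d[1]))))
    return out
E
python3 - <<'E'
from h import *
im,K,T=snap("top")
for r in rects(im,K,T,(205,200,345,335)): print({k:np.round(v,1).tolist() for k,v in r.items()})
im,K,T=snap("scene")
print("scene")
for r in rects(im,K,T,(245,145,375,270),thr=150): print({k:np.round(v,1).tolist() for k,v in r.items()})
im,K,T=snap("wrist"); print((-T[:3,:3].T@T[:3,3]).round(3),T[:3,:3].round(2).tolist())
E
```

```text
{'z': 0.0, 'c': [493.6, 18.9], 'ly': 210.8000030517578, 'lx': 29.100000381469727, 'yaw': -19.299999237060547}
{'z': 0.0, 'c': [494.2, 18.8], 'ly': 220.3000030517578, 'lx': 30.399999618530273, 'yaw': -19.299999237060547}
{'z': 0.0, 'c': [604.7, 112.3], 'ly': 60.29999923706055, 'lx': 60.70000076293945, 'yaw': 4.400000095367432}
{'z': 0.0, 'c': [610.3, 116.3], 'ly': 63.0, 'lx': 63.400001525878906, 'yaw': 4.400000095367432}
{'z': 0.0, 'c': [611.0, -2.4], 'ly': 90.5999984741211, 'lx': 60.79999923706055, 'yaw': -6.699999809265137}
{'z': 0.0, 'c': [616.9, -3.5], 'ly': 94.5999984741211, 'lx': 63.5, 'yaw': -6.699999809265137}
scene
{'z': 0.0, 'c': [605.5, 112.8], 'ly': 59.400001525878906, 'lx': 60.599998474121094, 'yaw': 4.300000190734863}
{'z': 0.0, 'c': [584.5, 103.0], 'ly': 62.5, 'lx': 63.79999923706055, 'yaw': 4.300000190734863}
{'z': 0.0, 'c': [611.9, -1.8], 'ly': 90.19999694824219, 'lx': 60.099998474121094, 'yaw': -6.599999904632568}
{'z': 0.0, 'c': [591.3, -17.6], 'ly': 94.80000305175781, 'lx': 63.29999923706055, 'yaw': -6.599999904632568}
{'z': 0.0, 'c': [520.2, 33.0], 'ly': 210.0, 'lx': 28.0, 'yaw': -19.100000381469727}
{'z': 0.0, 'c': [494.8, 19.0], 'ly': 220.8000030517578, 'lx': 29.5, 'yaw': -19.100000381469727}
[ 0.188 -0.468  0.373] [[0.25, -0.97, -0.0], [-0.94, -0.24, 0.26], [-0.25, -0.06, -0.97]]
```

```bash
cat >> h.py <<'E'
from scipy.spatial.transform import Rotation as Ro
FC=np.array([611.4,-2.1]); FY=-6.65
def f2w(x,y):
    a=np.radians(FY); return FC+x*np.array([np.cos(a),np.sin(a)])+y*np.array([-np.sin(a),np.cos(a)])
def w2f(p):
    a=np.radians(FY); d=np.array(p)-FC; return np.array([d@[np.cos(a),np.sin(a)],d@[-np.sin(a),np.cos(a)]])
def go(xy,z,yaw):
    """mm, mm, tool-x yaw deg -> cm shift, roll"""
    o=bot.get_obs(); R=Ro.from_quat(o["tool_rot"]).as_matrix()
    d=np.array([*xy,z])/10-o["eef_pos"]*100
    psi=np.degrees(np.arctan2(R[1,0],R[0,0]))
    print("at",(o["eef_pos"]*1000).round(1),"psi",round(psi,2),"F",np.round((o["ft_force"]),1),"grip",round(o["grip_width"]*1000,1))
    print("shift cm",(R.T@d).round(2),"roll",round(-((yaw-psi+90)%180-90),2), "t",o["clock"])
E
python3 - <<'E'
from h import *
go((605.1,112.5),120,4.35)
E
```

```text
at [ 126.  -483.7  245. ] psi -75.4 F [0.5 0.3 0.6] grip 85.4
shift cm [-45.6  -61.39  12.53] roll -79.75 t 0.3
```

play_rows --motion '[{"fingers":-0.8,"translation":[-45.6,-61.4,6],"roll":-79.75},{"fingers":-0.8,"translation":[-45.6,-61.4,6],"roll":-79.75},{"fingers":-0.8,"translation":[-45.6,-61.4,6],"roll":-79.75},{"fingers":-0.8,"translation":[-45.6,-61.4,6],"roll":-79.75},{"fingers":-0.8,"translation":[-45.6,-61.4,6],"roll":-79.75},{"fingers":-0.8,"translation":[-45.6,-61.4,6],"roll":-79.75},{"fingers":-0.8,"translation":[-45.6,-61.4,6],"roll":-79.75},{"fingers":-0.8,"translation":[-45.6,-61.4,6],"roll":-79.75},{"fingers":-0.8,"translation":[-45.6,-61.4,6],"roll":-79.75},{"fingers":-0.8,"translation":[-45.6,-61.4,6],"roll":-79.75},{"fingers":-0.8,"translation":[-45.6,-61.4,6],"roll":-79.75},{"fingers":-0.8,"translation":[-45.6,-61.4,6],"roll":-79.75},{"fingers":-0.8,"translation":[-45.6,-61.4,6],"roll":-79.75},{"fingers":-0.8,"translation":[-45.6,-61.4,6],"roll":-79.75},{"fingers":-0.8,"translation":[-45.6,-61.4,6],"roll":-79.75},{"fingers":-0.8,"translation":[-45.6,-61.4,6],"roll":-79.75},{"fingers":-0.8,"translation":[-45.6,-61.4,12.5],"roll":-79.75},{"fingers":-0.8,"translation":[-45.6,-61.4,12.5],"roll":-79.75},{"fingers":-0.8,"translation":[-45.6,-61.4,12.5],"roll":-79.75},{"fingers":-0.8,"translation":[-45.6,-61.4,12.5],"roll":-79.75}]'

```text
clock: 1.97
eef_pos: [0.6046, 0.1165, 0.1119]
tool_rot: [0.999, 0.041, -0.005, -0.0]
ft_force: [-0.4, 0.2, -0.7]
grip_width: 0.077
```

```bash
python3 - <<'E'
from h import *
go((605.1,112.5),20,4.35)
snap("wrist","w1")
E
```

```text
at [604.6 116.5 111.9] psi 4.65 F [-0.4  0.2 -0.7] grip 77.0
shift cm [0.1  0.41 9.19] roll 0.3 t 1.9667
```

View pics/w1.png

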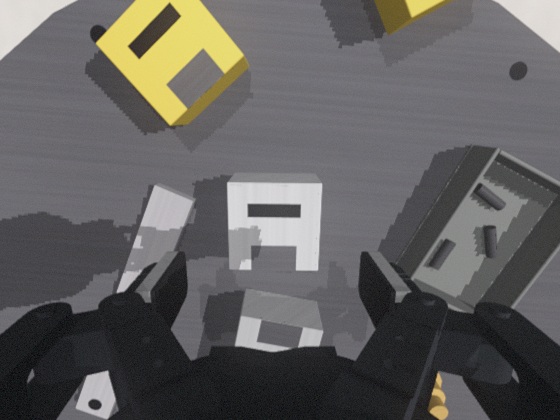

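The wrist view shows the white slotted block (275,225) between the open jaws at columns 170 and 380. The straightedge end at (165,220) is clear of the left finger. The yellow blocks are away at the top.

play_rows --motion '[{"fingers":-0.8,"translation":[0,0,0],"roll":0},{"fingers":-0.8,"translation":[0,0,0],"roll":0},{"fingers":-0.8,"translation":[0,0,0],"roll":0},{"fingers":-0.8,"translation":[0,0,2],"roll":0},{"fingers":-0.8,"translation":[0,0,5],"roll":0},{"fingers":-0.8,"translation":[0,0,5],"roll":0},{"fingers":-0.8,"translation":[0,0,5],"roll":0},{"fingers":-0.8,"translation":[0,0,5],"roll":0}]'

```text
clock: 2.68
eef_pos: [0.6061, 0.1116, 0.0726]
tool_rot: [0.999, 0.037, 0.001, -0.0]
ft_force: [0.8, -0.4, -0.3]
grip_width: 0.0767
```

```bash
python3 - <<'E'
from h import *
go((605.1,112.5),20,4.35)
E
```

```text
at [606.1 111.6  72.6] psi 4.29 F [ 0.8 -0.4 -0.3] grip 76.7
shift cm [-0.1  -0.09  5.26] roll -0.06 t 2.6833
```

play_rows --motion '[{"fingers":-0.8,"translation":[-0.1,-0.1,2],"roll":0},{"fingers":-0.8,"translation":[-0.1,-0.1,4],"roll":0},{"fingers":-0.8,"translation":[-0.1,-0.1,5.2],"roll":0},{"fingers":-0.8,"translation":[-0.1,-0.1,5.2],"roll":0},{"fingers":-0.8,"translation":[-0.1,-0.1,5.2],"roll":0},{"fingers":1,"translation":[-0.1,-0.1,5.2],"roll":0},{"fingers":1,"translation":[-0.1,-0.1,5.2],"roll":0},{"fingers":1,"translation":[-0.1,-0.1,5.2],"roll":0},{"fingers":1,"translation":[-0.1,-0.1,5.2],"roll":0},{"fingers":1,"translation":[-0.1,-0.1,5.2],"roll":0},{"fingers":1,"translation":[-0.1,-0.1,5.2],"roll":0},{"fingers":1,"translation":[-0.1,-0.1,5.2],"roll":0}]'

```text
clock: 3.68
eef_pos: [0.6056, 0.1134, 0.0204]
tool_rot: [0.999, 0.038, 0.002, -0.0]
ft_force: [-0.9, -0.3, 6.3]
grip_width: 0.0595
```

```bash
python3 - <<'E'
from h import *
im,K,T=snap("top","t2")
print(rects(im,K,T,(205,180,345,335)))
go(f2w(-1,85),20,FY)
E
```

```text
[{'z': 0.04, 'c': array([481.47195435, -15.65866089]), 'ly': np.float32(136.83606), 'lx': np.float32(28.367706), 'yaw': np.float32(-19.271461)}, {'z': 0.01, 'c': array([481.5480957 , -17.37779236]), 'ly': np.float32(143.00652), 'lx': np.float32(29.64691), 'yaw': np.float32(-19.271452)}, {'z': 0.04, 'c': array([610.75695801,  -2.45724106]), 'ly': np.float32(89.480865), 'lx': np.float32(59.797913), 'yaw': np.float32(-6.7330685)}, {'z': 0.01, 'c': array([616.66314697,  -3.58106995]), 'ly': np.float32(93.515915), 'lx': np.float32(62.494484), 'yaw': np.float32(-6.7329545)}, {'z': 0.04, 'c': array([552.4798584 , 129.69599915]), 'ly': np.float32(48.24772), 'lx': np.float32(272.78458), 'yaw': np.float32(8.416613)}, {'z': 0.01, 'c': array([555.75805664, 134.53152466]), 'ly': np.float32(50.42341), 'lx': np.float32(285.0855), 'yaw': np.float32(8.416643)}]
at [605.6 113.4  20.4] psi 4.35 F [-0.5  0.6  5.6] grip 58.9
shift cm [1.22 3.19 0.04] roll 11.0 t 3.7333
```

play_rows --motion '[{"fingers":1,"translation":[0.4,0.5,-0.1],"roll":3},{"fingers":1,"translation":[0.8,1.0,-0.1],"roll":6},{"fingers":1,"translation":[1.2,1.6,-0.1],"roll":9},{"fingers":1,"translation":[1.2,2.2,-0.1],"roll":11},{"fingers":1,"translation":[1.2,2.7,-0.1],"roll":11},{"fingers":1,"translation":[1.2,3.2,-0.1],"roll":11},{"fingers":1,"translation":[1.2,3.2,-0.1],"roll":11},{"fingers":1,"translation":[1.2,3.2,-0.1],"roll":11},{"fingers":1,"translation":[1.2,3.2,-0.1],"roll":11}]'

```text
clock: 4.48
eef_pos: [0.6195, 0.0822, 0.0203]
tool_rot: [0.998, -0.058, 0.001, -0.0]
ft_force: [0.4, 1.5, 5.0]
grip_width: 0.0592
```

```bash
python3 - <<'E'
from h import *
im,K,T=snap("scene","s2")
for r in rects(im,K,T,(235,135,385,280),thr=150): print({k:np.round(v,1).tolist() for k,v in r.items()})
go(f2w(-1,75),20,FY)
E
```

```text
{'z': 0.0, 'c': [611.5, -5.8], 'ly': 83.0, 'lx': 60.79999923706055, 'yaw': -6.900000095367432}
{'z': 0.0, 'c': [590.8, -21.9], 'ly': 87.30000305175781, 'lx': 64.0, 'yaw': -6.900000095367432}
{'z': 0.0, 'c': [448.9, -14.7], 'ly': 108.19999694824219, 'lx': 66.0999984741211, 'yaw': 30.399999618530273}
{'z': 0.0, 'c': [419.8, -31.2], 'ly': 113.80000305175781, 'lx': 69.5, 'yaw': 30.399999618530273}
at [619.5  82.1  20.4] psi -6.62 F [-0.2  0.9  4.6] grip 59.2
shift cm [0.07 0.96 0.04] roll 0.03 t 4.5333
```

View pics/s2.png

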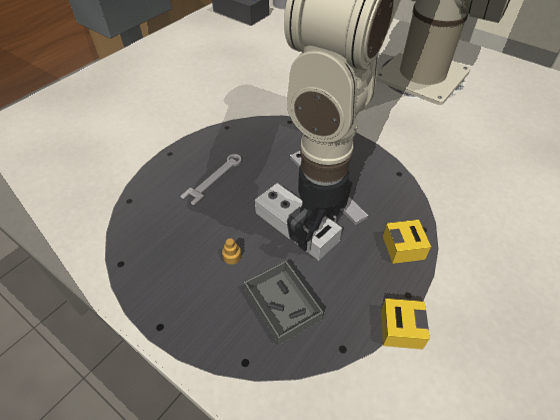

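The block is gripped square, about 10 mm from the bolted half at (285,205). I'll close the gap with the wrist force as a check.

play_rows --motion '[{"fingers":1,"translation":[0,0.3,0],"roll":0},{"fingers":1,"translation":[0,0.6,0],"roll":0},{"fingers":1,"translation":[0,0.8,0],"roll":0},{"fingers":1,"translation":[0,0.9,0],"roll":0},{"fingers":1,"translation":[0,0.9,0],"roll":0},{"fingers":1,"translation":[0,0.9,0],"roll":0}]'

```text
clock: 5.03
eef_pos: [0.6186, 0.0744, 0.0203]
tool_rot: [0.998, -0.057, 0.001, -0.001]
ft_force: [1.7, 4.7, 5.2]
grip_width: 0.059
```

play_rows --motion '[{"fingers":1,"translation":[0,0.1,0],"roll":0},{"fingers":1,"translation":[0,0.1,0],"roll":0},{"fingers":1,"translation":[0,0.1,0],"roll":0}]'

```text
clock: 5.28
eef_pos: [0.6185, 0.0736, 0.0204]
tool_rot: [0.998, -0.057, 0.001, -0.001]
ft_force: [1.6, 5.2, 4.3]
grip_width: 0.0594
```

play_rows --motion '[{"fingers":1,"translation":[0,0.1,0],"roll":0},{"fingers":1,"translation":[0,0.1,0],"roll":0},{"fingers":1,"translation":[0,0.1,0],"roll":0}]'

```text
clock: 5.53
eef_pos: [0.6185, 0.0732, 0.0204]
tool_rot: [0.998, -0.057, 0.001, -0.002]
ft_force: [0.6, 7.7, 5.1]
grip_width: 0.0593
```

play_rows --motion '[{"fingers":1,"translation":[0,0.1,0],"roll":0},{"fingers":1,"translation":[0,0.1,0],"roll":0},{"fingers":1,"translation":[0,0.1,0],"roll":0}]'

```text
clock: 5.78
eef_pos: [0.6185, 0.0732, 0.0204]
tool_rot: [0.998, -0.057, 0.001, -0.003]
ft_force: [2.0, 10.5, 4.5]
grip_width: 0.059
```

Contact: force is building while the TCP stays put, at x_F ≈ -1.7, y_F ≈ 75.6. Now release, rise and move back so the cameras see.

play_rows --motion '[{"fingers":-0.7,"translation":[0,-0.2,0],"roll":0},{"fingers":-0.7,"translation":[0,-0.2,0],"roll":0},{"fingers":-0.7,"translation":[0,-0.2,0],"roll":0},{"fingers":-0.7,"translation":[0,-0.2,0],"roll":0},{"fingers":-0.7,"translation":[0,-0.2,-3],"roll":0},{"fingers":-0.7,"translation":[0,-0.2,-6],"roll":0},{"fingers":-0.7,"translation":[0,-0.2,-9],"roll":0},{"fingers":-0.7,"translation":[-4,-0.2,-10],"roll":0},{"fingers":-0.7,"translation":[-8,-0.2,-10],"roll":0},{"fingers":-0.7,"translation":[-12,-0.2,-10],"roll":0},{"fingers":-0.7,"translation":[-16,-0.2,-10],"roll":0},{"fingers":-0.7,"translation":[-20,-0.2,-10],"roll":0},{"fingers":-0.7,"translation":[-24,-0.2,-10],"roll":0},{"fingers":-0.7,"translation":[-24,-0.2,-10],"roll":0},{"fingers":-0.7,"translation":[-24,-0.2,-10],"roll":0}]'

```text
clock: 7.03
eef_pos: [0.376, 0.0992, 0.1189]
tool_rot: [0.998, -0.058, -0.001, 0.001]
ft_force: [1.7, 0.6, -0.4]
grip_width: 0.0728
```

```bash
python3 - <<'E'
from h import *
im,K,T=snap("top","t3")
a=im[180:340,190:370]
im2,K2,T2=snap("scene","s3"); b=im2[140:280,235:395]
cv2.imwrite("pics/c3.png",np.hstack([cv2.resize(a,(400,356),interpolation=cv2.INTER_CUBIC),cv2.resize(b,(400,356),interpolation=cv2.INTER_CUBIC)]))
for i,k,t in((im,K,T),(im2,K2,T2)):
  for r in rects(i,k,t,(205,180,345,335) if i is im else (245,145,385,270),thr=150): print({k:np.round(v,1).tolist() for k,v in r.items()},w2f(r['c']).round(1))
go(f2w(-150,30),80,FY+90)
E
```

```text
{'z': 0.0, 'c': [493.6, 18.9], 'ly': 210.39999389648438, 'lx': 28.799999237060547, 'yaw': -19.299999237060547} [-119.4    7.2]
{'z': 0.0, 'c': [494.2, 18.7], 'ly': 219.89999389648438, 'lx': 30.100000381469727, 'yaw': -19.299999237060547} [-118.8    7.1]
{'z': 0.0, 'c': [613.7, 27.3], 'ly': 151.1999969482422, 'lx': 61.599998474121094, 'yaw': -5.599999904632568} [-1.1 29.5]
{'z': 0.0, 'c': [619.8, 27.6], 'ly': 158.10000610351562, 'lx': 64.4000015258789, 'yaw': -5.599999904632568} [ 4.9 30.4]
{'z': 0.0, 'c': [617.8, 27.8], 'ly': 150.3000030517578, 'lx': 68.0, 'yaw': -6.300000190734863} [ 2.9 30.4]
{'z': 0.0, 'c': [597.5, 13.5], 'ly': 158.10000610351562, 'lx': 71.5999984741211, 'yaw': -6.300000190734863} [-15.7  13.9]
{'z': 0.0, 'c': [520.2, 33.0], 'ly': 210.0, 'lx': 28.0, 'yaw': -19.100000381469727} [-94.7  24.3]
{'z': 0.0, 'c': [494.8, 19.0], 'ly': 220.8000030517578, 'lx': 29.5, 'yaw': -19.100000381469727} [-118.3    7.5]
at [380.3  99.9 119.9] psi -6.67 F [-0.7  0.4  0.6] grip 72.7
shift cm [9.13 4.46 4.01] roll 89.98 t 7.1333
```

View pics/c3.png

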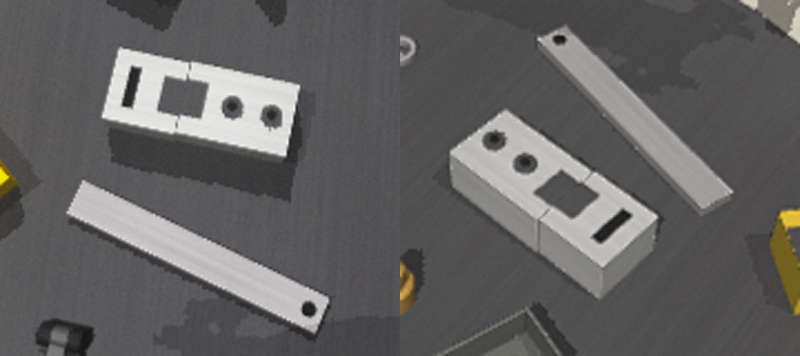

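The top crop (left) shows the halves butted, seam at (183,95), total length 151 mm, loose half about 1–2 mm proud. In both crops the straightedge is unmoved. Next I go behind the straightedge, with the jaw axis along it.

```bash
python3 - <<'E'
from h import *
go((460.6,43.4),60,70.8)
E
```

```text
at [380.3  99.9 119.9] psi -6.67 F [-0.7  0.4  0.6] grip 72.7
shift cm [8.62 4.68 6.01] roll -77.47 t 7.1333
```

play_rows --motion '[{"fingers":-1,"translation":[2,1,1],"roll":-7},{"fingers":-1,"translation":[4,2,2],"roll":-14},{"fingers":-1,"translation":[6,3,3],"roll":-21},{"fingers":-1,"translation":[8.6,4.7,4],"roll":-28},{"fingers":-1,"translation":[8.6,4.7,6],"roll":-35},{"fingers":-1,"translation":[8.6,4.7,6],"roll":-42},{"fingers":-1,"translation":[8.6,4.7,6],"roll":-49},{"fingers":-1,"translation":[8.6,4.7,6],"roll":-56},{"fingers":-1,"translation":[8.6,4.7,6],"roll":-63},{"fingers":-1,"translation":[8.6,4.7,6],"roll":-70},{"fingers":-1,"translation":[8.6,4.7,6],"roll":-77.5},{"fingers":-1,"translation":[8.6,4.7,6],"roll":-77.5},{"fingers":-1,"translation":[8.6,4.7,8],"roll":-77.5},{"fingers":-1,"translation":[8.6,4.7,9.5],"roll":-77.5},{"fingers":-1,"translation":[8.6,4.7,9.5],"roll":-77.5},{"fingers":-1,"translation":[8.6,4.7,9.5],"roll":-77.5},{"fingers":-1,"translation":[8.6,4.7,9.5],"roll":-77.5}]'

```text
clock: 8.55
eef_pos: [0.46, 0.0432, 0.0247]
tool_rot: [0.815, 0.579, 0.0, 0.0]
ft_force: [0.8, -0.5, 0.9]
grip_width: 0.0854
```

```bash
python3 - <<'E'
from h import *
go((460.6,43.4),15,70.8)
im,_,_=snap("wrist"); im2,_,_=snap("top"); 
cv2.imwrite("pics/c4.png",np.hstack([cv2.resize(im,(400,300)),cv2.resize(im2[200:400,190:390],(300,300),interpolation=cv2.INTER_CUBIC)]))
E
```

```text
at [460.   43.2  24.7] psi 70.76 F [ 0.8 -0.5  0.9] grip 85.4
shift cm [0.04 0.04 0.97] roll -0.04 t 8.55
```

View pics/c4.png

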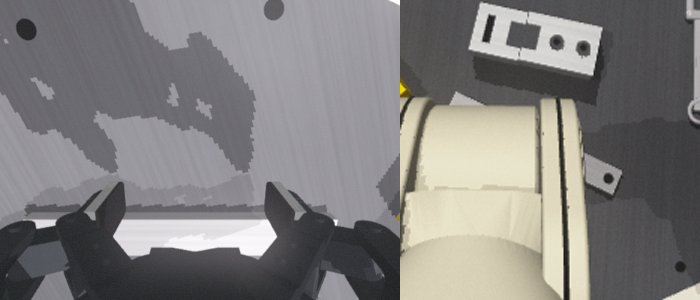

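The wrist view shows the straightedge (bright bar, row 230) just ahead of the fingers on the push side (tool +y), and the fingers over bare plate. In the top crop the halves are still butted. Now I feel for the plate.

play_rows --motion '[{"fingers":-1,"translation":[0,0,0.4],"roll":0},{"fingers":-1,"translation":[0,0,0.8],"roll":0},{"fingers":-1,"translation":[0,0,0.8],"roll":0},{"fingers":-1,"translation":[0,0,0.8],"roll":0}]'

```text
clock: 8.98
eef_pos: [0.4587, 0.0433, 0.0161]
tool_rot: [0.815, 0.58, -0.0, -0.0]
ft_force: [-0.6, -0.2, -0.3]
grip_width: 0.0855
```

play_rows --motion '[{"fingers":-1,"translation":[0,0,0.3],"roll":0},{"fingers":-1,"translation":[0,0,0.3],"roll":0},{"fingers":-1,"translation":[0,0,0.3],"roll":0}]'

```text
clock: 9.23
eef_pos: [0.4588, 0.0433, 0.0132]
tool_rot: [0.815, 0.58, -0.0, -0.0]
ft_force: [-0.7, -0.3, -0.6]
grip_width: 0.0852
```

play_rows --motion '[{"fingers":-1,"translation":[0,0,0.3],"roll":0},{"fingers":-1,"translation":[0,0,0.3],"roll":0},{"fingers":-1,"translation":[0,0,0.3],"roll":0}]'

```text
clock: 9.48
eef_pos: [0.4588, 0.0433, 0.0101]
tool_rot: [0.815, 0.58, -0.0, -0.0]
ft_force: [0.3, 0.3, 0.3]
grip_width: 0.0854
```

play_rows --motion '[{"fingers":-1,"translation":[0,0,0.3],"roll":0},{"fingers":-1,"translation":[0,0,0.3],"roll":0},{"fingers":-1,"translation":[0,0,0.3],"roll":0}]'

```text
clock: 9.73
eef_pos: [0.4588, 0.0433, 0.0071]
tool_rot: [0.815, 0.58, -0.0, -0.0]
ft_force: [-0.0, -0.4, -0.5]
grip_width: 0.0853
```

play_rows --motion '[{"fingers":-1,"translation":[0,0,0.2],"roll":0},{"fingers":-1,"translation":[0,0,0.2],"roll":0},{"fingers":-1,"translation":[0,0,0.2],"roll":0}]'

```text
clock: 9.98
eef_pos: [0.4589, 0.0433, 0.0052]
tool_rot: [0.815, 0.58, -0.0, -0.0]
ft_force: [-0.8, 0.1, 0.5]
grip_width: 0.0852
```

play_rows --motion '[{"fingers":-1,"translation":[0.11,0.49,0.1],"roll":0},{"fingers":-1,"translation":[0.22,0.98,0.1],"roll":0},{"fingers":-1,"translation":[0.33,1.46,0.1],"roll":0},{"fingers":-1,"translation":[0.44,1.95,0.1],"roll":-1},{"fingers":-1,"translation":[0.54,2.44,0.1],"roll":-2.5},{"fingers":-1,"translation":[0.65,2.93,0.1],"roll":-4},{"fingers":-1,"translation":[0.76,3.42,0.1],"roll":-5.5},{"fingers":-1,"translation":[0.87,3.9,0.1],"roll":-7},{"fingers":-1,"translation":[0.98,4.4,0.1],"roll":-8.5},{"fingers":-1,"translation":[1.09,4.88,0.1],"roll":-10},{"fingers":-1,"translation":[1.2,5.37,0.1],"roll":-11.5},{"fingers":-1,"translation":[1.3,5.86,0.1],"roll":-12.6},{"fingers":-1,"translation":[1.41,6.34,0.1],"roll":-12.6},{"fingers":-1,"translation":[1.52,6.83,0.1],"roll":-12.6},{"fingers":-1,"translation":[1.52,6.83,0.1],"roll":-12.6},{"fingers":-1,"translation":[1.52,6.83,0.1],"roll":-12.6}]'

```text
clock: 11.32
eef_pos: [0.5297, 0.0352, 0.0043]
tool_rot: [0.746, 0.666, 0.001, 0.001]
ft_force: [0.3, 0.3, -0.2]
grip_width: 0.0853
```

```bash
python3 - <<'E'
from h import *
go(f2w(-71,22),5,FY+90)
print(w2f(bot.get_obs()["eef_pos"][:2]*1000))
im,K,T=snap("scene"); im2,_,_=snap("top"); 
cv2.imwrite("pics/c5.png",np.hstack([cv2.resize(im[130:290,230:400],(425,400),interpolation=cv2.INTER_CUBIC),cv2.resize(im2[190:340,200:340],(373,400),interpolation=cv2.INTER_CUBIC)]))
E
```

```text
at [529.7  35.2   4.3] psi 83.45 F [ 0.3  0.3 -0.2] grip 85.3
shift cm [-0.56  1.45 -0.07] roll 0.1 t 11.3167
[-85.491856    27.62024249]
```

View pics/c5.png

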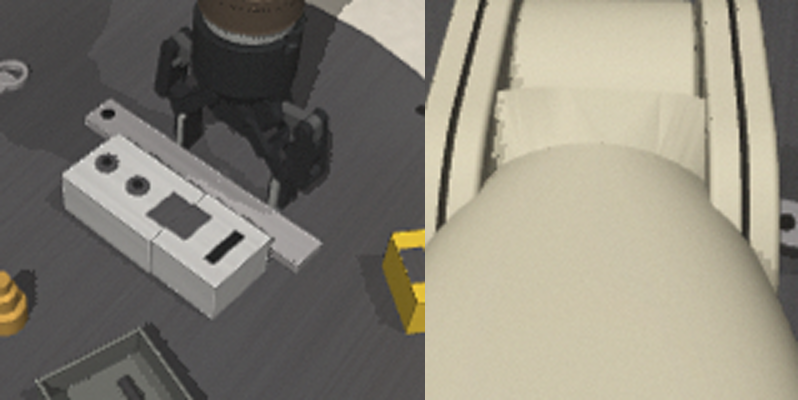

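The scene crop shows both fingers behind the straightedge, which is nearly parallel and about 10 mm off the fronts. I continue in small steps and watch the force.

play_rows --motion '[{"fingers":-1,"translation":[0,0.25,0],"roll":0},{"fingers":-1,"translation":[0,0.5,0],"roll":0},{"fingers":-1,"translation":[0,0.75,0],"roll":0},{"fingers":-1,"translation":[0,0.9,0],"roll":0},{"fingers":-1,"translation":[0,0.9,0],"roll":0}]'

```text
clock: 11.83
eef_pos: [0.5356, 0.0344, 0.0042]
tool_rot: [0.746, 0.666, -0.001, -0.001]
ft_force: [-5.3, 0.4, 3.8]
grip_width: 0.0856
```

play_rows --motion '[{"fingers":-1,"translation":[0,0.1,0],"roll":0},{"fingers":-1,"translation":[0,0.2,0],"roll":0},{"fingers":-1,"translation":[0,0.2,0],"roll":0}]'

```text
clock: 12.08
eef_pos: [0.537, 0.0342, 0.0042]
tool_rot: [0.746, 0.666, -0.002, -0.002]
ft_force: [-6.4, 1.3, 4.3]
grip_width: 0.0857
```

play_rows --motion '[{"fingers":-1,"translation":[0,0.1,0],"roll":0},{"fingers":-1,"translation":[0,0.2,0],"roll":0},{"fingers":-1,"translation":[0,0.2,0],"roll":0}]'

```text
clock: 12.33
eef_pos: [0.5391, 0.034, 0.0042]
tool_rot: [0.746, 0.666, -0.002, -0.002]
ft_force: [-5.6, 0.9, 4.2]
grip_width: 0.0854
```

play_rows --motion '[{"fingers":-1,"translation":[0,0.1,0],"roll":0},{"fingers":-1,"translation":[0,0.2,0],"roll":0},{"fingers":-1,"translation":[0,0.2,0],"roll":0}]'

```text
clock: 12.58
eef_pos: [0.5411, 0.0337, 0.0042]
tool_rot: [0.746, 0.666, -0.002, -0.002]
ft_force: [-6.4, 1.0, 4.2]
grip_width: 0.0852
```

play_rows --motion '[{"fingers":-1,"translation":[0,0.1,0],"roll":0},{"fingers":-1,"translation":[0,0.2,0],"roll":0},{"fingers":-1,"translation":[0,0.2,0],"roll":0}]'

```text
clock: 12.83
eef_pos: [0.5426, 0.0336, 0.0042]
tool_rot: [0.746, 0.666, -0.002, -0.002]
ft_force: [-7.5, 0.5, 4.8]
grip_width: 0.0856
```

```bash
python3 - <<'E'
from h import *
go(f2w(-71,27),5,FY+90)
print(w2f(bot.get_obs()["eef_pos"][:2]*1000))
im,K,T=snap("scene","s6")
for r in rects(im,K,T,(245,145,385,290),thr=150): print({k:np.round(v,1).tolist() for k,v in r.items()},w2f(r['c']).round(1))
E
```

```text
at [542.6  33.6   4.2] psi 83.46 F [-7.5  0.5  4.8] grip 85.6
shift cm [-0.04  0.15 -0.08] roll 0.11 t 12.8333
[-72.51272431  27.44285969]
{'z': 0.0, 'c': [618.4, 26.8], 'ly': 152.0, 'lx': 70.4000015258789, 'yaw': -6.599999904632568} [ 3.6 29.5]
{'z': 0.0, 'c': [598.1, 12.4], 'ly': 159.89999389648438, 'lx': 74.0999984741211, 'yaw': -6.599999904632568} [-14.9  12.9]
```

Force is starting to rise. Continue gently.

play_rows --motion '[{"fingers":-1,"translation":[0,0.1,0],"roll":0},{"fingers":-1,"translation":[0,0.2,0],"roll":0},{"fingers":-1,"translation":[0,0.2,0],"roll":0}]'

```text
clock: 13.13
eef_pos: [0.5426, 0.0335, 0.0041]
tool_rot: [0.746, 0.666, -0.003, -0.003]
ft_force: [-12.4, 1.9, 9.2]
grip_width: 0.0853
```

play_rows --motion '[{"fingers":-1,"translation":[0,0.1,0],"roll":0},{"fingers":-1,"translation":[0,0.2,0],"roll":0},{"fingers":-1,"translation":[0,0.2,0],"roll":0}]'

```text
clock: 13.38
eef_pos: [0.5433, 0.0334, 0.0039]
tool_rot: [0.746, 0.666, -0.004, -0.004]
ft_force: [-13.1, 1.4, 10.5]
grip_width: 0.0855
```

play_rows --motion '[{"fingers":-1,"translation":[0,0.1,0],"roll":0},{"fingers":-1,"translation":[0,0.2,0],"roll":0},{"fingers":-1,"translation":[0,0.2,0],"roll":0}]'

```text
clock: 13.63
eef_pos: [0.5439, 0.0333, 0.0038]
tool_rot: [0.746, 0.666, -0.005, -0.005]
ft_force: [-17.3, 2.7, 14.3]
grip_width: 0.0856
```

play_rows --motion '[{"fingers":-1,"translation":[0,0.1,0],"roll":0},{"fingers":-1,"translation":[0,0.2,0],"roll":0},{"fingers":-1,"translation":[0,0.2,0],"roll":0}]'

```text
clock: 13.88
eef_pos: [0.5439, 0.0333, 0.0037]
tool_rot: [0.746, 0.666, -0.006, -0.007]
ft_force: [-21.2, 2.4, 20.0]
grip_width: 0.0856
```

play_rows --motion '[{"fingers":-1,"translation":[0,0.1,0],"roll":0},{"fingers":-1,"translation":[0,0.2,0],"roll":0},{"fingers":-1,"translation":[0,0.2,0],"roll":0}]'

```text
clock: 14.13
eef_pos: [0.544, 0.0332, 0.0035]
tool_rot: [0.746, 0.666, -0.007, -0.008]
ft_force: [-24.9, 3.9, 21.5]
grip_width: 0.0855
```

```bash
python3 - <<'E'
from h import *
o=bot.get_obs(); print(w2f(o["eef_pos"][:2]*1000),o["ft_force"].round(1),o["ft_torque"].round(2))
im,K,T=snap("scene","s7")
for r in rects(im,K,T,(245,145,385,290),thr=150): print({k:np.round(v,1).tolist() for k,v in r.items()},w2f(r['c']).round(1))
cv2.imwrite("pics/c7.png",cv2.resize(im[150:270,245:385],(700,600),interpolation=cv2.INTER_CUBIC))
E
```

```text
[-71.06283064  27.26585023] [-24.9   3.9  21.5] [ 0.55  4.83 -0.14]
{'z': 0.0, 'c': [613.8, 41.3], 'ly': 181.1999969482422, 'lx': 70.19999694824219, 'yaw': -5.300000190734863} [-2.7 43.4]
{'z': 0.0, 'c': [593.2, 27.7], 'ly': 190.60000610351562, 'lx': 73.80000305175781, 'yaw': -5.300000190734863} [-21.5  27.5]
```

View pics/c7.png

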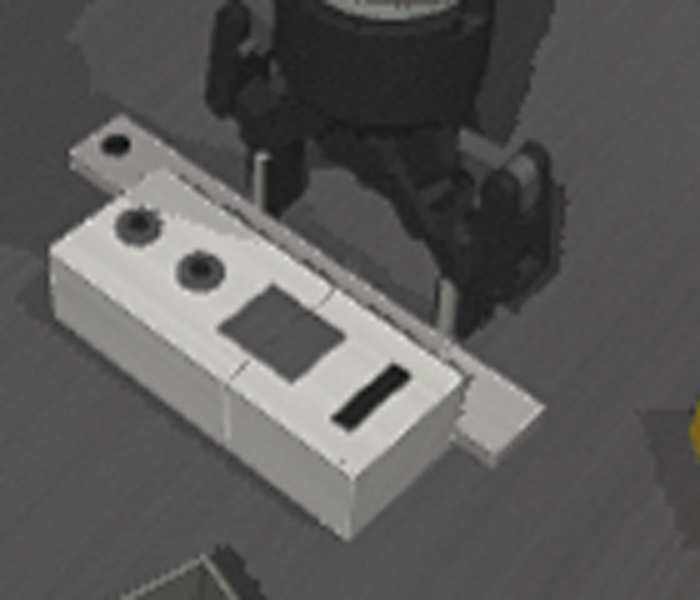

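Hard stop: the TCP is stuck while force rises to 25 N, at x_F = -71 as predicted. The image shows the front and back faces in line (seam at (235,370)) and the straightedge against both halves. Now back off gently.

play_rows --motion '[{"fingers":-1,"translation":[0,-0.3,0],"roll":0},{"fingers":-1,"translation":[0,-0.6,0],"roll":0},{"fingers":-1,"translation":[0,-0.9,0],"roll":0},{"fingers":-1,"translation":[0,-1.2,0],"roll":0},{"fingers":-1,"translation":[0,-1.8,0],"roll":0},{"fingers":-1,"translation":[0,-2.6,0],"roll":0},{"fingers":-1,"translation":[0,-4,0],"roll":0},{"fingers":-1,"translation":[0,-6,-2],"roll":0},{"fingers":-1,"translation":[0,-8,-5],"roll":0},{"fingers":-1,"translation":[0,-11,-8],"roll":0},{"fingers":-1,"translation":[0,-14,-11],"roll":0},{"fingers":-1,"translation":[0,-17,-14],"roll":0},{"fingers":-1,"translation":[0,-20,-15],"roll":0},{"fingers":-1,"translation":[0,-20,-15],"roll":0},{"fingers":-1,"translation":[0,-20,-15],"roll":0}]'

```text
clock: 15.43
eef_pos: [0.3564, 0.0552, 0.1555]
tool_rot: [0.746, 0.666, 0.002, 0.001]
ft_force: [0.2, -0.1, 0.4]
grip_width: 0.0856
```

```bash
cat > chk.py <<'E'
from h import *
im,K,T=snap("top"); im2,K2,T2=snap("scene")
A=cv2.imread("pics/top0.png"); print("diff bystanders:",[int(np.abs(im[y0:y1,x0:x1].astype(int)-A[y0:y1,x0:x1]).max()) for x0,y0,x1,y1 in((205,115,285,182),(300,150,325,182),(375,190,405,290))])
# top: colour boundary between white top and dark seam/front: fit whole thing and the SE
g=cv2.resize(im[185:300,195:345],None,fx=5,fy=5,interpolation=cv2.INTER_CUBIC); cv2.imwrite("pics/c8.png",g)
def edge(im,K,T,z,pF,dirF,half=5):
    """strongest gradient along dirF (F frame, mm) near pF on plane z; returns offset mm"""
    s=np.arange(-half,half+.01,.1); P=np.array([[*f2w(*(np.array(pF)+t*np.array(dirF))),z] for t in s])
    q=proj(P,K,T).astype(np.float32); v=cv2.remap(cv2.cvtColor(im,cv2.COLOR_BGR2GRAY),q[:,:1],q[:,1:],cv2.INTER_CUBIC)[:,0].astype(float)
    d=np.gradient(cv2.GaussianBlur(v[:,None],(1,9),0)[:,0]); i=np.argmax(abs(d)); return round(s[i],1)
for nm,i,k,t in(("top",im,K,T),("scene",im2,K2,T2)):
  ys=[-35,-20,-5,10,25,38,52,65,80,95]
  print(nm,"front-top edge x+30:",[edge(i,k,t,1*.04,(-30,y),(1,0)) for y in ys])
  print(nm,"back-top edge x-30:",[edge(i,k,t,.04,(30,y),(1,0)) for y in ys])
  print(nm,"left side y-105:",[edge(i,k,t,.04,(x,105),(0,1)) for x in(-22,-8,8,22)],"right side y+45",[edge(i,k,t,.04,(x,-45),(0,1)) for x in(-22,-8,8,22)])
  print(nm,"SE near edge x+60:",[edge(i,k,t,.01,(-60,y),(1,0)) for y in(-60,-40,-20,0,20,40,60,80,100)])
E
python3 chk.py
```

```text
diff bystanders: [10, 8, 11]
top front-top edge x+30: [np.float64(-5.0), np.float64(-5.0), np.float64(-5.0), np.float64(-5.0), np.float64(-5.0), np.float64(-5.0), np.float64(-5.0), np.float64(-5.0), np.float64(-5.0), np.float64(-5.0)]
top back-top edge x-30: [np.float64(-5.0), np.float64(-5.0), np.float64(-5.0), np.float64(-5.0), np.float64(-5.0), np.float64(-5.0), np.float64(-5.0), np.float64(-5.0), np.float64(-5.0), np.float64(-5.0)]
top left side y-105: [np.float64(-5.0), np.float64(-5.0), np.float64(-5.0), np.float64(-5.0)] right side y+45 [np.float64(-5.0), np.float64(-5.0), np.float64(-5.0), np.float64(-5.0)]
top SE near edge x+60: [np.float64(-5.0), np.float64(-5.0), np.float64(-5.0), np.float64(-5.0), np.float64(-5.0), np.float64(-5.0), np.float64(-5.0), np.float64(-5.0), np.float64(-5.0)]
scene front-top edge x+30: [np.float64(-5.0), np.float64(-5.0), np.float64(-5.0), np.float64(-5.0), np.float64(-5.0), np.float64(-5.0), np.float64(-5.0), np.float64(-5.0), np.float64(-5.0), np.float64(-5.0)]
scene back-top edge x-30: [np.float64(-5.0), np.float64(-5.0), np.float64(-5.0), np.float64(-5.0), np.float64(-5.0), np.float64(-5.0), np.float64(-5.0), np.float64(-5.0), np.float64(-5.0), np.float64(-5.0)]
scene left side y-105: [np.float64(-5.0), np.float64(-5.0), np.float64(-5.0), np.float64(-5.0)] right side y+45 [np.float64(-5.0), np.float64(-5.0), np.float64(-5.0), np.float64(-5.0)]
scene SE near edge x+60: [np.float64(-5.0), np.float64(-5.0), np.float64(-5.0), np.float64(-5.0), np.float64(-5.0), np.float64(-5.0), np.float64(-5.0), np.float64(-5.0), np.float64(-5.0)]
```

View pics/c8.png

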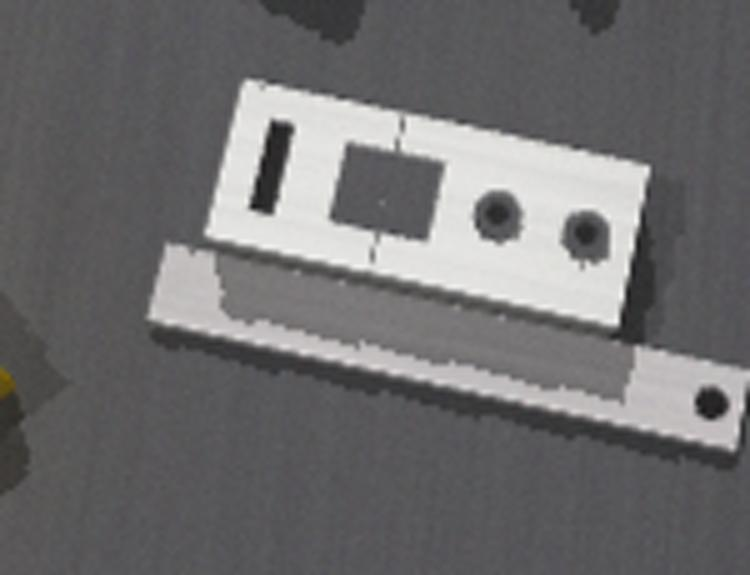

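The picture looks right: fronts in line and the straightedge across both halves. My edge probe returned only its scan limit, so I fix it (remap most likely needs contiguous arrays).

```bash
sed -i 's/q\[:,:1\],q\[:,1:\]/q[:,:1].copy(),q[:,1:].copy()/; s/return round(s\[i\],1)/return float(round(s[i],1))/; s/d=np.gradient.*; i=/d=np.convolve(v,np.r_[np.ones(8),-np.ones(8)],"valid"); d=np.pad(d,(7,8)); i=/' chk.py; python3 chk.py
```

```text
diff bystanders: [11, 9, 10]
top front-top edge x+30: [-5.0, -5.0, -5.0, -5.0, -5.0, -5.0, -5.0, -5.0, -5.0, -5.0]
top back-top edge x-30: [-5.0, -5.0, -5.0, -5.0, -5.0, -5.0, -5.0, -5.0, -5.0, -5.0]
top left side y-105: [-5.0, -5.0, -5.0, -5.0] right side y+45 [-5.0, -5.0, -5.0, -5.0]
top SE near edge x+60: [-5.0, -5.0, -5.0, -5.0, -5.0, -5.0, -5.0, -5.0, -5.0]
scene front-top edge x+30: [-5.0, -5.0, -5.0, -5.0, -5.0, -5.0, -5.0, -5.0, -5.0, -5.0]
scene back-top edge x-30: [-5.0, -5.0, -5.0, -5.0, -5.0, -5.0, -5.0, -5.0, -5.0, -5.0]
scene left side y-105: [-5.0, -5.0, -5.0, -5.0] right side y+45 [-5.0, -5.0, -5.0, -5.0]
scene SE near edge x+60: [-5.0, -5.0, -5.0, -5.0, -5.0, -5.0, -5.0, -5.0, -5.0]
```

Real cause: world xy is in mm and z is in m. Fixing that.

```bash
sed -i 's/\[\*f2w(\*(np.array(pF)+t\*np.array(dirF))),z\]/[*(f2w(*(np.array(pF)+t*np.array(dirF)))\/1000),z]/' chk.py; python3 chk.py
```

```text
diff bystanders: [11, 10, 10]
top front-top edge x+30: [-0.2, -0.1, 0.1, -0.1, -0.4, -0.3, -0.3, -0.7, -0.4, -0.3]
top back-top edge x-30: [-0.8, -0.5, -0.3, -0.4, -0.9, -0.7, -1.4, -0.7, -1.0, -1.3]
top left side y-105: [-0.6, -0.6, -0.6, -0.7] right side y+45 [-0.3, -0.2, -0.5, 0.1]
top SE near edge x+60: [-0.2, -0.4, -0.7, -0.2, -0.7, -0.5, -0.4, -1.0, -0.5]
scene front-top edge x+30: [0.4, 0.7, -0.3, 0.2, 1.0, -0.1, 0.1, 0.3, -0.0, 0.3]
scene back-top edge x-30: [-0.2, 0.6, -0.1, 0.3, -0.2, -0.0, -0.3, -0.4, -0.5, -0.2]
scene left side y-105: [0.4, -0.5, 0.5, -0.1] right side y+45 [0.2, 1.1, -0.0, 0.3]
scene SE near edge x+60: [-0.2, -0.0, 0.5, -0.6, 0.2, -0.3, -0.1, -1.0, -0.4]
```

```bash
python3 -c "
from workcell import bot
print(bot.job_done(), bot.get_obs()['clock'])"
```

```text
the job is handed in; nothing more can be done
the job is handed in; nothing more can be done
```

The nest is closed and trued, and the job is handed in at about 16 s of the 51 s allowed; no verdict is reported.

**What I did:** I gripped the loose half front to back and turned it 11°. I then slid it along the plate until it butted against the bolted half, where the force rose to 10 N with the tool stopped. I pushed the straightedge up with both open fingertips, turning it parallel, until it stopped hard at 25 N against both front faces. Then I backed off and lifted clear.

**Last checks (top and scene cameras):**
- **Halves:** outer faces span about 150 mm, so the gap is under about 0.5 mm. Top front edges are in line to about 0.3 mm on average, with single readings up to 1 mm off.
- **Straightedge:** near edge averages within about 0.5 mm of where it should be, worst reading 1 mm, and parallel within about 0.003 rad. It lies flat across both halves.
- **Bystanders:** the image areas around the wrench, fitting and tray are unchanged from the start apart from noise. The yellow look-alikes were not touched.

**Disagreements:**
- The two cameras differ by about 0.5 to 1 mm, within the stated calibration.
- My first two edge-check runs gave no usable readings because of a unit mix-up in my script; the third run gave the figures above.

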